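Close a two-part casting mould in a bench press by its inner knob

TASK

Get the two-part mould ready for the pour: push it straight back between the guides of the bench press until it sits against the rear stop, then turn the small inner knob on top of the press clockwise, by feel, until the pad holds the mould snugly shut, and let go. Too slack and the resin leaks, too hard and the silicone is squeezed out of shape. The wide ring under the knob is already set for this mould and must stay as it is, like the things standing round the press.

Things in the scene. Friction and masses are not known exactly. Their poses are not given: they have to be found in the camera images.
- press: Grey bench press fixed to the table: base plate 216 x 156 x 14 mm (x, y, z), two columns at y = +-63 mm, a bridge (38 mm deep, 156 mm wide, top at z = 105 mm) with two concentric controls on its middle. Origin on the table under the spindle axis, x from the open front to the rear stop, z up. Two guide strips, 12 mm high, inner faces at y = +-42 mm, lead the mould.
- stop_face (a point): Middle of the face of the rear stop, a steel bar across the back of the base plate (its top 35 mm over the table). On the press it lies at x = +77.5 mm, y = 0, z = 30 mm; same axes as the press.
- mould: Loose two-part mould, 150 x 80 x 40 mm, about 0.45 kg: grey and white silicone between plywood boards. Origin at the centre of its underside, x along it towards the stop. It starts on the base plate between the guides (2 mm play each side), 35 to 60 mm short of the stop. Its flat front face, 75 mm in front of the origin, 80 mm wide, 14 to 54 mm over the table, can be pushed.
- knob_center (a point): Inner knob: knurled aluminium cylinder, 26 mm across, 26 mm high, upright, black line on top; point on its axis, half-way up (about 137 mm over the table). It turns without rising; clockwise from above lowers the pad 1.5 mm per rad. It needs 1.5 to 4 rad in all, so several grasps. Friction holds it when released.
- ring_mark (a point): White line on top of the outer ring, at 28 mm radius. The ring is a dark knurled steel disc, 62 mm across, 12 mm high, on the same axis just under the inner knob: its top face is 15 mm below knob_center, 2 mm below the knob's lower edge. It sets the coarse height of spindle and knob, turns against a light drag of 0.05 N m and must not be turned.
- pad: Pressure pad under the bridge, 44 mm across, steel with a rubber face; origin in the middle of its underside, 1 to 4 mm above the mould. Hangs on the spindle with a little end play, taken up before it bears. Turned slowly, the knob drags with 0.17 N m or less while the pad is free, then the torque climbs by about 0.0014 N m per newton of pad force, some 9 N per 0.1 rad. Snug: 40 to 90 N, 0.05 to 0.12 N m above the free drag.
- vial: Small white-capped vial, 31 mm across, 62 mm high, standing to the right of the press. Origin under its centre. Bystander.
- cup: Small clear cup of set grey resin, 51 mm across, 34 mm high, right of the front of the press. Origin under its centre. Bystander.
- flakes: Clear jar with a rust-brown lid, 52 mm across, 112 mm high, standing to the left of the press. Origin under its centre. Bystander.
There are look-alikes about, which are no part of the job. What is meant by the mould is not purple, and is the smaller of those in its own colour.

How it is judged:
By the outcome, as a careful person would: the job done as asked, in the order asked, and still so for the second after the job is handed in, with the robot touching nothing.
It also fails if it takes over 69 s, if anything falls off the work surface, if the arm or the gripper's body presses on something with over 40 N, if the wrist force passes 120 N, or if a joint passes its speed limit or range.

ROBOT

A 7-joint arm with a two-finger parallel gripper is mounted at the origin on a cart in front of the work surface, level with it; the furniture and walls round the work are solid. World frame = base frame: x ahead of the robot, y to its left, z up, the work surface at z = 0. Lengths are in m, angles in rad, forces in N, time in s.
With the tool pointing down it reaches from about 0.4 to 0.875 m from the base axis. Payload 19.3 kg.
Tool frame: the origin (TCP) lies at the very end of the fingers, on their centre line; the grasp point (between the pads) lies 19 mm behind it; z points along the fingers, y is the direction in which the jaws open and shut (so a half turn about z gives the same grasp; the last joint's range is limited). The gripper opens to 85 mm and grips with 20 to 120 N. Pads are 22 mm wide; open, the fingers measure 114 mm over their backs; the gripper's body (76 mm by 85 mm) begins 54 mm behind the grasp point. The pads swing forward as they close: fully open they stand 13 mm farther back than shut.
Start: joints at [1.19, 0.521, -0.036, 1.599, 0.021, 1.021, -0.113], TCP at [0.191, -0.595, 0.231] pointing down, gripper open.
Joint ranges: [-2.91, 2.91], [-0.3, 2.13], [-1.5, 1.42], [0.17, 2.43], [-1.26, 4.41], [0.16, 1.93], [-2.52, 2.52]. Speed limits (rad/s): [1.89, 1.89, 2.39, 2.39, 3.01, 3.01, 3.01].

INTERFACE

Orientations are given as [roll, pitch, yaw] about the fixed x, y, z axes, in that order (R = Rz(yaw) Ry(pitch) Rx(roll)).
In Python, from workcell import bot gives the robot as it stands. The module is installed in compiled form; this text tells all that it offers.
- The arm moves only by the shell command python3 -m inch 'ROWS' [FORCE]. ROWS is JSON, a list of rows, each an object of numbers: "dx", "dy", "dz": the shift along the tool's x, y, z in mm; "rx", "ry", "rz": the turn, a rotation vector about the tool's x, y, z in rad; "hand": the closure, from -1 (fully open) to 1 (shut), so that 0 is half open. In form: [{"dx": .., "dy": .., "dz": .., "rx": .., "ry": .., "rz": .., "hand": ..}, ...]. A call has 1 to 10 rows; each row shifts and turns the commanded pose from where the row before left it, along the tool's axes as they then stand; what a row does not reach is not made up. A row lasts 1/10 s, in which the tool goes at most 50 mm and 8.59 degrees, less where a joint would pass 70% of its speed; a pose out of reach is approached as far as the arm can. A call with a gripper value outside its range is refused whole. The fingers move at their own pace and stop on an object; FORCE is the grip in N (left out, the last holds). Time passes only in rows, so rows that do not move let the fingers close. It gives the time, the measured TCP pose, the force and the opening at its end, in the units of the state.
- bot.observe(): the state, without advancing time (a new reading comes with each control period).
- bot.grab_frame(name): name is "scene" or "top" or "wrist"; returns (picture, depth): 420x560x3 uint8, red, green, blue; 420x560 float32, m along the optical axis (not along the pixel's ray), 0 where there is no reading.
- bot.get_calibration(name): a dict with "vertical_fov" (degrees; the focal length in pixels is half the picture's height over the tangent of half this angle, whatever the lens; pixels are square), "cx", "cy" (the principal point, pixels), "origin" and "orientation" of the camera in the world. Camera axes: x right, y down, z forward; pixel columns grow to the right and rows downward; lengths in m; the calibration is good to about 2 mm. A picture is of the moment at which its call begins: read the wrist's pose just before it. get_calibration takes no time and is no camera call; for the wrist camera it gives the pose at the moment of the call.
- bot.job_done(): hands the job in, once; it reports no verdict.
Trained networks look in the newest picture that a camera, given by its name, has taken for a name from the list of things; names that differ only in an ending like _2 or _b are one class to them, and where a whole thing is asked for, a point or a joint stands for the part that bears it (a point fixed in the world has none). Each returns a list of dicts, best first, with "score" (0 to 1); they miss things now and then, are a little off and sometimes report something else, mostly with a low value. They report only what shows in the picture. A call takes as long as a camera call. They do not tell look-alikes from the thing itself.
- bot.trace(camera, target): "region" (420x560 bool, what is visible of it) and "box" ([left, top, right, bottom] in pixels, round what is visible of it).
- bot.tip_of(camera, target): "centre" ([row, column] in pixels: a listed point, or the origin of a listed thing).
The state is a dict: "clock": time; "qpos": joint angles; "qd": joint speeds; "joint_efforts": joint torques, N m; "position": TCP position; "tool_rot": TCP orientation; "force": force on the tool from outside, world axes, zero at the start; "moment": the same for the moment, N m; "grip_width": finger opening in m.
Only numpy, scipy, OpenCV 4.12 (cv2) and the standard library are available. Lean on these libraries where they do the work, as an engineer would, in place of code of your own. Each camera call takes 0.05 s, during which the arm holds its last target.

## Working session

There is one attempt and no reset: what is moved stays moved. The work goes in short steps, Python scripts to look and compute and a shell command to move; the robot and the scene stay as the last step left them, time stands still between calls to the robot, and variables do not carry over. Pictures are saved under pics/ and viewed, and the job is handed in when it is done.

```bash
mkdir -p pics; ls; cat > h.py <<'E'
import numpy as np, cv2
from workcell import bot
from scipy.spatial.transform import Rotation as R
def cal(n):
    c=bot.get_calibration(n); return c
def K(c): 
    f=210/np.tan(np.radians(c["vertical_fov"])/2); return f
def Rm(o):
    o=np.array(o,float)
    return o if o.shape==(3,3) else R.from_euler('xyz',o).as_matrix()
def p3(c,r,col,z): # pixel+depth
    f=K(c); v=np.array([(col-c["cx"])/f*z,(r-c["cy"])/f*z,z]); return Rm(c["orientation"])@v+np.array(c["origin"])
def plane(c,r,col,h):
    f=K(c); v=Rm(c["orientation"])@np.array([(col-c["cx"])/f,(r-c["cy"])/f,1.]); o=np.array(c["origin"]); return o+v*(h-o[2])/v[2]
def px(c,P):
    q=Rm(c["orientation"]).T@(np.array(P)-np.array(c["origin"])); f=K(c); return (q[1]/q[2]*f+c["cy"], q[0]/q[2]*f+c["cx"])
def save(n,im): cv2.imwrite(f"pics/{n}.png",cv2.cvtColor(im,cv2.COLOR_RGB2BGR))
E
python3 - <<'E'
from h import *
print(bot.observe())
for n in ("scene","top"):
    im,d=bot.grab_frame(n); save(n+"0",im); np.save(f"d_{n}.npy",d); np.save(f"i_{n}.npy",im)
    print(n,cal(n))
    for t in ("press","stop_face","mould","knob_center","ring_mark","pad"):
        print(t,[(np.round(x["centre"],1).tolist(),round(x["score"],2)) for x in bot.tip_of(n,t)][:4])
E
```

```text
pics
{'clock': 0.0, 'qpos': array([ 1.18979884,  0.52202622, -0.0363127 ,  1.60000319,  0.02118206,
        1.02112129, -0.11278352]), 'qd': array([ 7.18746840e-04, -2.11808269e-04, -5.95290510e-04, -1.34691318e-03,
        1.02644431e-03, -1.61817442e-03, -7.38626367e-05]), 'joint_efforts': array([ 4.28450612e-04, -9.27096176e+01,  1.97980665e+00, -3.69933486e+01,
        1.78772846e-02,  8.14705360e-03, -3.11969825e-05]), 'position': array([ 0.1909907 , -0.59473913,  0.23072002]), 'tool_rot': array([-3.14042148e+00,  7.68771403e-05,  3.10781820e-01]), 'force': array([ 0.51939299,  0.07125488, -0.23111218]), 'moment': array([-0.01651304, -0.03576046,  0.04009236]), 'grip_width': 0.08537734191302798}
scene {'vertical_fov': 46.21255619875216, 'cx': 277.5890404997362, 'cy': 215.39478089362868, 'origin': array([0.08681933, 0.86764541, 0.82274188]), 'orientation': array([-2.25733804e+00,  1.30121800e-03, -2.57694439e+00])}
press [([230.2, 261.0], 0.9)]
stop_face [([209.7, 238.8], 0.69)]
mould [([315.6, 317.7], 0.95), ([204.8, 287.3], 0.71), ([172.3, 292.9], 0.66)]
knob_center [([188.8, 262.6], 0.71)]
ring_mark [([195.5, 272.2], 0.61)]
pad [([216.0, 263.0], 0.53)]
top {'vertical_fov': 56.476317431484595, 'cx': 285.7332497569225, 'cy': 218.72241315607516, 'origin': array([0.34014408, 0.12440249, 1.14690599]), 'orientation': array([-2.95800286, -0.02342607, -1.57375264])}
press [([202.5, 284.4], 0.92)]
stop_face [([170.3, 288.0], 0.92), ([187.6, 286.7], 0.33)]
mould [([281.8, 229.1], 0.94), ([172.7, 378.1], 0.9), ([210.8, 289.2], 0.75)]
knob_center [([188.6, 288.0], 0.51)]
ring_mark [([198.9, 284.9], 0.86)]
pad []
```

View pics/scene0.png

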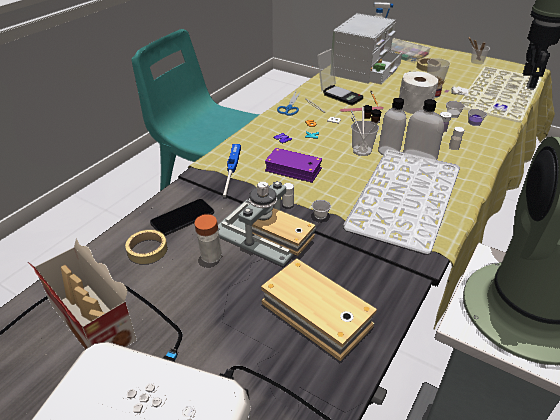

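View pics/top0.png

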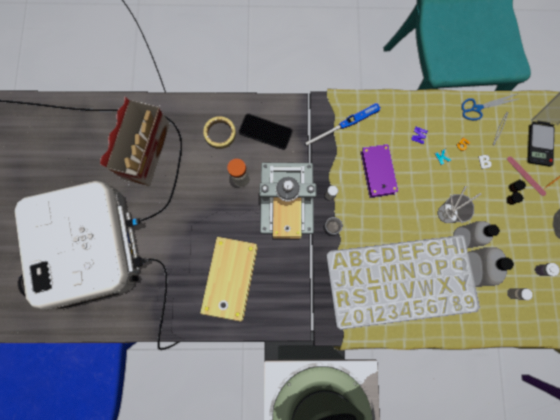

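Scene and top views show three mould candidates. In top-view (row, col) these are the large plywood one at (281,229), the purple one at (172,378) and the small plywood one inside the press at (211,289). I choose the one in the press, because it is not purple and is the smaller of the plywood pair. Next I measure it and check a close crop.

```bash
python3 - <<'E'
from h import *
top=cal("top"); sc=cal("scene")
print("knob top",plane(top,188.6,288,.137),"scene",plane(sc,188.8,262.6,.137))
print("stop top",plane(top,170.3,288,.030),"scene",plane(sc,209.7,238.8,.03))
print("ringmark",plane(top,198.9,284.9,.122),plane(sc,195.5,272.2,.122))
print("press",plane(top,202.5,284.4,0),plane(sc,230.2,261,0))
for n,c in (("top",top),("scene",sc)):
    for t in ("vial","cup","flakes"):
        print(n,t,[(plane(c,*x["centre"],0).round(3).tolist(),round(x["score"],2)) for x in bot.tip_of(n,t)][:3])
im=np.load("i_top.npy"); a=cv2.resize(im[145:255,220:360],None,fx=5,fy=5,interpolation=cv2.INTER_CUBIC); save("topcrop",a)
im=np.load("i_scene.npy"); a=cv2.resize(im[170:280,190:340],None,fx=5,fy=5,interpolation=cv2.INTER_CUBIC); save("scrop",a)
E
```

```text
knob top [0.60933486 0.09389905 0.137     ] scene [0.61799439 0.0966801  0.137     ]
stop top [0.69402859 0.09044166 0.03      ] scene [0.70226061 0.08484989 0.03      ]
ringmark [0.58469679 0.10190908 0.122     ] [0.59558964 0.08996197 0.122     ]
press [0.60268858 0.10076394 0.        ] [6.28825093e-01 9.28610518e-02 1.11022302e-16]
top vial [([0.627, -0.037, 0.0], 0.71)]
top cup [([0.52, -0.042, 0.0], 0.65)]
top flakes [([0.682, 0.236, 0.0], 0.95)]
scene vial [([0.628, -0.034, 0.0], 0.55)]
scene cup [([0.531, -0.044, -0.0], 0.59)]
scene flakes [([0.683, 0.228, -0.0], 0.8)]
```

View pics/topcrop.png

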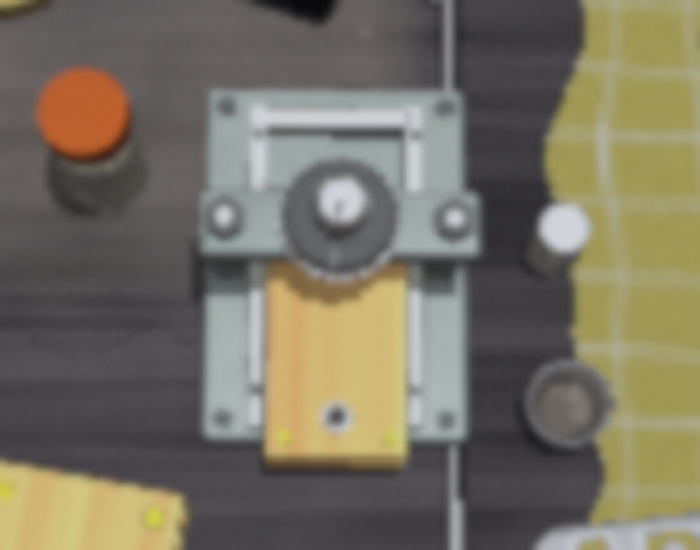

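View pics/scrop.png

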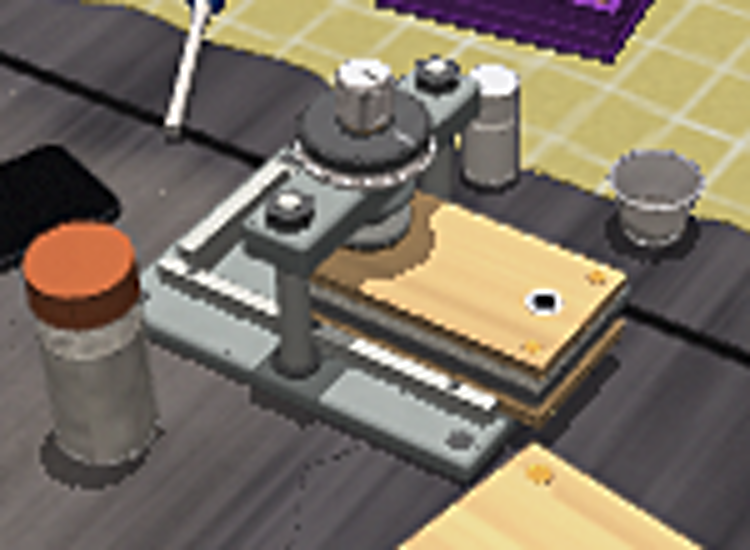

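```bash
python3 - <<'E'
from h import *
top=cal("top")
g=lambda u,v,h:plane(top,145+(v+.0)/5,220+u/5,h).round(4)
for n,u,v,h in (("baseFL",203,440,.014),("baseFR",467,440,.014),("baseBL",208,90,.014),("baseBR",465,90,.014),("knobtop",340,200,.150),("knobspot",340,207,.150),("ringc",338,217,.122),("mark",334,258,.122),("boltL",224,217,.112),("boltR",455,217,.112),("mouldFL",263,460,.054),("mouldFR",407,460,.054),("mouldBL",268,262,.054),("mouldBR",405,262,.054),("stop front mid",335,128,.035),("gL",257,250,.026),("gL2",257,425,.026),("gR",414,270,.026),("gR2",417,425,.026)):
    print(n,g(u,v,h))
# depth based: knob top from both
for n in("top","scene"):
    d=np.load(f"d_{n}.npy"); c=cal(n); 
    ys,xs=np.mgrid[150:260,200:360]
    P=np.array([p3(c,r,q,d[r,q]) for r,q in zip(ys.ravel(),xs.ravel()) if d[r,q]>0])
    for lo,hi in((.143,.158),(.114,.126),(.098,.109)):
        m=(P[:,2]>lo)&(P[:,2]<hi)&(abs(P[:,1]-.095)<.1)&(abs(P[:,0]-.61)<.05)
        print(n,lo,m.sum(),P[m].mean(0).round(4) if m.any() else 0,P[m].min(0).round(4),P[m].max(0).round(4))
E
```

```text
baseFL [0.5079 0.1709 0.014 ]
baseFR [0.508  0.0162 0.014 ]
baseBL [0.7217 0.1697 0.014 ]
baseBR [0.7225 0.014  0.014 ]
knobtop [0.6157 0.0943 0.15  ]
knobspot [0.6119 0.0943 0.15  ]
ringc [0.6139 0.0945 0.122 ]
mark [0.5911 0.0968 0.122 ]
boltL [0.6164 0.1565 0.112 ]
boltR [0.6168 0.0302 0.112 ]
mouldFL [0.4906 0.1354 0.054 ]
mouldFR [0.4907 0.0541 0.054 ]
mouldBL [0.6053 0.1328 0.054 ]
mouldBR [0.6055 0.0541 0.054 ]
stop front mid [0.6915 0.0936 0.035 ]
gL [0.6193 0.1396 0.026 ]
gL2 [0.515  0.1392 0.026 ]
gR [0.6074 0.047  0.026 ]
gR2 [0.515  0.0463 0.026 ]
top 0.143 78 [0.6172 0.0951 0.1485] [0.6053 0.0836 0.1432] [0.6308 0.1075 0.154 ]
top 0.114 343 [0.6153 0.0941 0.1205] [0.5855 0.0222 0.1141] [0.649  0.1668 0.1256]
top 0.098 382 [0.6134 0.0942 0.1041] [0.5849 0.0179 0.0982] [0.635 0.173 0.109]
scene 0.143 84 [0.6159 0.1001 0.149 ] [0.6039 0.0848 0.1436] [0.6309 0.1106 0.1531]
scene 0.114 340 [0.6127 0.107  0.1206] [0.5861 0.0266 0.114 ] [0.6487 0.172  0.1257]
scene 0.098 338 [0.6115 0.1181 0.1049] [0.5849 0.0193 0.098 ] [0.6514 0.1765 0.1089]
```

```bash
python3 - <<'E'
from h import *
c=cal("top");d=np.load("d_top.npy")
P=np.array([np.r_[p3(c,r,q,d[r,q])] for r in range(0,420,2) for q in range(0,560,2) if d[r,q]>0])
m=(P[:,2]>.1)
for x in np.arange(.1,.8,.1):
  print(round(x,1),[ (round(P[(abs(P[:,0]-x)<.05)&(abs(P[:,1]-y)<.05)][:,2].max(),2) if ((abs(P[:,0]-x)<.05)&(abs(P[:,1]-y)<.05)).any() else None) for y in np.arange(-.7,.25,.1)])
E
python3 -m inch '[{"dz":-50,"rz":0.15},{"dz":-50,"rz":0.15},{"rz":0.011},{"dx":35,"dy":-35},{"dx":35,"dy":-35},{"dx":35,"dy":-35},{"dx":35,"dy":-35},{"dx":35,"dy":-35},{"dx":35,"dy":-35},{"dx":25,"dy":-40}]'
python3 -c "
from workcell import bot;s=bot.observe();print(s['qpos'],s['position'],s['tool_rot'])"
```

```text
0.1 [np.float64(-0.74), np.float64(-0.74), np.float64(-0.74), np.float64(-0.74), np.float64(-0.74), np.float64(0.0), np.float64(0.07), np.float64(0.34), np.float64(0.23), np.float64(0.0)]
0.2 [np.float64(0.01), np.float64(0.01), np.float64(0.01), np.float64(0.01), np.float64(0.01), np.float64(0.01), np.float64(0.01), np.float64(0.01), np.float64(0.01), np.float64(0.01)]
0.3 [np.float64(0.01), np.float64(0.07), np.float64(0.07), np.float64(0.01), np.float64(0.02), np.float64(0.02), np.float64(0.02), np.float64(0.02), np.float64(0.01), np.float64(0.06)]
0.4 [np.float64(0.07), np.float64(0.06), np.float64(0.19), np.float64(0.19), np.float64(0.02), np.float64(0.02), np.float64(0.02), np.float64(0.02), np.float64(0.0), np.float64(0.06)]
0.5 [np.float64(0.03), np.float64(0.01), np.float64(0.14), np.float64(0.18), np.float64(0.02), np.float64(0.02), np.float64(0.04), np.float64(0.04), np.float64(0.06), np.float64(0.06)]
0.6 [np.float64(0.02), np.float64(0.04), np.float64(0.01), np.float64(0.13), np.float64(0.13), np.float64(0.04), np.float64(0.01), np.float64(0.12), np.float64(0.15), np.float64(0.11)]
0.7 [np.float64(0.02), np.float64(0.04), np.float64(0.01), np.float64(0.01), np.float64(0.01), np.float64(0.05), np.float64(0.04), np.float64(0.03), np.float64(0.04), np.float64(0.12)]
[ 1.18978917  0.5214123  -0.03631171  1.59950481  0.02120521  1.02107581
 -0.11278808] [ 0.19112302 -0.59505607  0.23128126] [-3.14157706e+00 -1.80111239e-06  3.10789114e-01]schema error: expected keys dx, dy, dz, rx, ry, rz, hand
```

```bash
cat > st.py <<'E'
from workcell import bot;import numpy as np
s=bot.observe();np.set_printoptions(precision=4,suppress=True)
for k in ('clock','qpos','position','tool_rot','force','moment','grip_width'):print(k,s[k])
E
python3 -m inch '[{"dx":0,"dy":0,"dz":-50,"rx":0,"ry":0,"rz":0.15,"hand":0},{"dx":0,"dy":0,"dz":-50,"rx":0,"ry":0,"rz":0.15,"hand":0},{"dx":0,"dy":0,"dz":0,"rx":0,"ry":0,"rz":0.011,"hand":0},{"dx":35,"dy":-35,"dz":0,"rx":0,"ry":0,"rz":0,"hand":0},{"dx":35,"dy":-35,"dz":0,"rx":0,"ry":0,"rz":0,"hand":0},{"dx":35,"dy":-35,"dz":0,"rx":0,"ry":0,"rz":0,"hand":0},{"dx":35,"dy":-35,"dz":0,"rx":0,"ry":0,"rz":0,"hand":0},{"dx":35,"dy":-35,"dz":0,"rx":0,"ry":0,"rz":0,"hand":0},{"dx":35,"dy":-35,"dz":0,"rx":0,"ry":0,"rz":0,"hand":0},{"dx":0,"dy":0,"dz":0,"rx":0,"ry":0,"rz":0,"hand":0}]' 60
python3 st.py
```

```text
clock: 2.0
position: [0.4061, -0.3798, 0.3314]
tool_rot: [-3.14, -0.002, 0.008]
force: [-0.8, -0.4, -0.1]
grip_width: 0.0428
clock 2.0
qpos [ 0.7006  0.3187 -0.0707  1.6515  0.0212  1.1717 -0.9372]
position [ 0.4061 -0.3798  0.3314]
tool_rot [-3.1399 -0.002   0.0084]
force [-0.769  -0.3863 -0.1254]
moment [-0.0218 -0.0177 -0.0173]
grip_width 0.042835771338050714
```

```bash
python3 -m inch '[{"dx":5,"dy":-45,"dz":0,"rx":0,"ry":0,"rz":0,"hand":0},{"dx":5,"dy":-45,"dz":0,"rx":0,"ry":0,"rz":0,"hand":0},{"dx":5,"dy":-45,"dz":0,"rx":0,"ry":0,"rz":0,"hand":0},{"dx":5,"dy":-45,"dz":0,"rx":0,"ry":0,"rz":0,"hand":0},{"dx":5,"dy":-45,"dz":0,"rx":0,"ry":0,"rz":0,"hand":0},{"dx":5,"dy":-45,"dz":0,"rx":0,"ry":0,"rz":0,"hand":0},{"dx":5,"dy":-45,"dz":0,"rx":0,"ry":0,"rz":0,"hand":0},{"dx":5,"dy":-45,"dz":0,"rx":0,"ry":0,"rz":0,"hand":0},{"dx":5,"dy":-45,"dz":0,"rx":0,"ry":0,"rz":0,"hand":0},{"dx":0,"dy":-45,"dz":0,"rx":0,"ry":0,"rz":0,"hand":0}]' 60
python3 st.py; python3 - <<'E'
from h import *
c=cal("wrist");im,d=bot.grab_frame("wrist");save("w1",im);print(c)
for t in ("knob_center","mould","stop_face","ring_mark"):
    for x in bot.tip_of("wrist",t)[:3]:
        h={"knob_center":.137,"mould":.014,"stop_face":.03,"ring_mark":.122}[t]
        print(t,np.round(x["centre"],1),round(x["score"],2),plane(c,*x["centre"],h).round(4))
np.save("d_w1.npy",d)
E
```

```text
clock: 3.0
position: [0.4464, 0.0667, 0.3315]
tool_rot: [-3.141, -0.001, -0.0]
force: [1.3, -0.6, -0.6]
grip_width: 0.0424
clock 3.0
qpos [ 0.0793  0.1515 -0.4049  1.8805  0.0662  1.1217 -1.9213]
position [0.4464 0.0667 0.3315]
tool_rot [-3.1414 -0.0008 -0.0003]
force [ 1.3311 -0.6136 -0.6045]
moment [-0.0072 -0.0426  0.0084]
grip_width 0.0423937202479346
{'vertical_fov': 69.53680854718968, 'cx': 279.3313700072958, 'cy': 210.59829531049854, 'origin': array([0.52579931, 0.06664366, 0.47417015]), 'orientation': array([ 2.82924037e+00, -3.81907100e-04, -1.57085775e+00])}
knob_center [ 12.8 254.2] 0.92 [0.6179 0.0908 0.137 ]
mould [ 77.4 258.1] 0.69 [0.5731 0.0962 0.014 ]
mould [207.4 162. ] 0.64 [0.3826 0.2534 0.014 ]
ring_mark [ 45.3 249.5] 0.66 [0.5927 0.0975 0.122 ]
ring_mark [ 44.5 259.5] 0.27 [0.5934 0.0871 0.122 ]
```

View pics/w1.png

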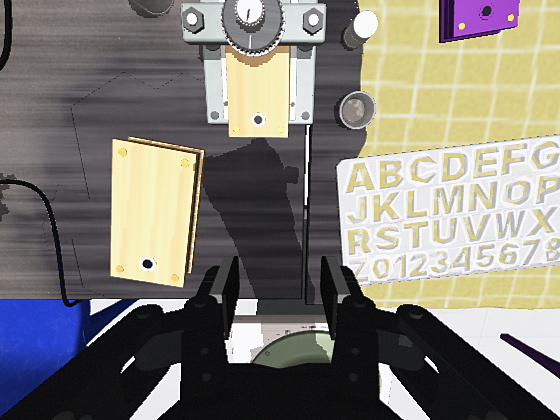

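```bash
python3 - <<'E'
from h import *
c={'vertical_fov': 69.53680854718968, 'cx': 279.3313700072958, 'cy': 210.59829531049854, 'origin': np.array([0.52579931, 0.06664366, 0.47417015]), 'orientation': np.array([ 2.82924037e+00, -3.81907100e-04, -1.57085775e+00])}
for n,r,q,h in(("mFL",137,229,.054),("mFR",137,289,.054),("baseFR",123,311,.014),("baseFL",123,206,.014),("knobtop",9,249,.15),("nutL",19,193,.11),("nutR",19,312,.11),("largemould",150,203,.054)):
  print(n,plane(c,r,q,h).round(4))
E
```

```text
mFL [0.4948 0.1346 0.054 ]
mFR [0.4948 0.0534 0.054 ]
baseFR [0.5118 0.0202 0.014 ]
baseFL [0.5118 0.1737 0.014 ]
knobtop [0.6174 0.0946 0.15  ]
nutL [0.6197 0.1572 0.11  ]
nutR [0.6197 0.0322 0.11  ]
largemould [0.4774 0.1711 0.054 ]
```

The wrist view shows the mould's front edge at row 137, cols 229–289, which puts it at x≈0.493. The knob is at (9,249), so the press axis is about (0.616, 0.0945) and yaw is about 0. The wrist camera sits ahead of the tool, so I turn it half a turn to face away from the press before pushing.

```bash
python3 -m inch '[{"dx":6,"dy":-28,"dz":0,"rx":0,"ry":0,"rz":0,"hand":0},{"dx":0,"dy":0,"dz":8,"rx":0,"ry":0,"rz":-0.1496,"hand":0},{"dx":0,"dy":0,"dz":8,"rx":0,"ry":0,"rz":-0.1496,"hand":0},{"dx":0,"dy":0,"dz":8,"rx":0,"ry":0,"rz":-0.1496,"hand":0},{"dx":0,"dy":0,"dz":8,"rx":0,"ry":0,"rz":-0.1496,"hand":0},{"dx":0,"dy":0,"dz":8,"rx":0,"ry":0,"rz":-0.1496,"hand":0},{"dx":0,"dy":0,"dz":8,"rx":0,"ry":0,"rz":-0.1496,"hand":0},{"dx":0,"dy":0,"dz":8,"rx":0,"ry":0,"rz":-0.1496,"hand":0},{"dx":0,"dy":0,"dz":8,"rx":0,"ry":0,"rz":-0.1496,"hand":0},{"dx":0,"dy":0,"dz":8,"rx":0,"ry":0,"rz":-0.1496,"hand":0}]' 60
python3 -m inch '[{"dx":0,"dy":0,"dz":8,"rx":0,"ry":0,"rz":-0.1496,"hand":0},{"dx":0,"dy":0,"dz":8,"rx":0,"ry":0,"rz":-0.1496,"hand":0},{"dx":0,"dy":0,"dz":8,"rx":0,"ry":0,"rz":-0.1496,"hand":0},{"dx":0,"dy":0,"dz":8,"rx":0,"ry":0,"rz":-0.1496,"hand":0},{"dx":0,"dy":0,"dz":8,"rx":0,"ry":0,"rz":-0.1496,"hand":0},{"dx":0,"dy":0,"dz":8,"rx":0,"ry":0,"rz":-0.1496,"hand":0},{"dx":0,"dy":0,"dz":8,"rx":0,"ry":0,"rz":-0.1496,"hand":0},{"dx":0,"dy":0,"dz":8,"rx":0,"ry":0,"rz":-0.1496,"hand":0},{"dx":0,"dy":0,"dz":8,"rx":0,"ry":0,"rz":-0.1496,"hand":0},{"dx":0,"dy":0,"dz":8,"rx":0,"ry":0,"rz":-0.1496,"hand":0}]' 60
python3 -m inch '[{"dx":0,"dy":0,"dz":8,"rx":0,"ry":0,"rz":-0.1496,"hand":0},{"dx":0,"dy":0,"dz":8,"rx":0,"ry":0,"rz":-0.1496,"hand":0},{"dx":0,"dy":0,"dz":0,"rx":0,"ry":0,"rz":0,"hand":0}]' 60
python3 st.py
```

```text
clock: 4.25
position: [0.4525, 0.0914, 0.259]
tool_rot: [3.141, 0.0, 1.35]
force: [-0.3, 0.2, 0.2]
grip_width: 0.0427
clock: 5.25
position: [0.4526, 0.0913, 0.1789]
tool_rot: [-3.141, 0.0, 2.846]
force: [0.2, -0.3, -0.6]
grip_width: 0.0424
clock: 5.55
position: [0.452, 0.0913, 0.1624]
tool_rot: [-3.141, -0.002, -3.141]
force: [0.2, -0.3, -0.1]
grip_width: 0.0427
clock 5.55
qpos [ 0.3892  0.5096 -0.934   2.0506  0.5479  0.851   0.7094]
position [0.452  0.0913 0.1624]
tool_rot [-3.1413 -0.0018 -3.1411]
force [ 0.1542 -0.2895 -0.0595]
moment [ 0.0283  0.008  -0.0172]
grip_width 0.04274578838911728
```

```bash
python3 -m inch '[{"dx":0,"dy":3,"dz":40,"rx":0,"ry":0,"rz":0,"hand":0},{"dx":0,"dy":0,"dz":40,"rx":0,"ry":0,"rz":0,"hand":0},{"dx":0,"dy":0,"dz":35,"rx":0,"ry":0,"rz":0,"hand":0},{"dx":0,"dy":0,"dz":17,"rx":0,"ry":0,"rz":0,"hand":0},{"dx":0,"dy":0,"dz":0,"rx":0,"ry":0,"rz":0,"hand":0}]' 60
python3 -m inch '[{"dx":-10,"dy":0,"dz":0,"rx":0,"ry":0,"rz":0,"hand":0},{"dx":-10,"dy":0,"dz":0,"rx":0,"ry":0,"rz":0,"hand":0},{"dx":-5,"dy":0,"dz":0,"rx":0,"ry":0,"rz":0,"hand":0},{"dx":-3,"dy":0,"dz":0,"rx":0,"ry":0,"rz":0,"hand":0},{"dx":-3,"dy":0,"dz":0,"rx":0,"ry":0,"rz":0,"hand":0}]' 60
python3 st.py
python3 - <<'E'
from h import *
im,d=bot.grab_frame("scene"); save("s2",cv2.resize(im[160:300,180:380],None,fx=4,fy=4,interpolation=cv2.INTER_CUBIC))
E
```

```text
clock: 6.05
position: [0.4515, 0.095, 0.0299]
tool_rot: [-3.14, -0.003, 3.137]
force: [0.4, 0.1, 1.3]
grip_width: 0.0427
clock: 6.55
position: [0.4836, 0.0956, 0.0316]
tool_rot: [-3.142, 0.0, 3.141]
force: [-3.1, -0.8, 2.8]
grip_width: 0.0427
clock 6.55
qpos [ 0.2141  0.7456 -0.7194  2.0513  0.822   0.6565  0.5063]
position [0.4836 0.0956 0.0316]
tool_rot [-3.1415  0.0002  3.1406]
force [-3.1478 -0.7774  2.8071]
moment [-0.157   0.6791 -0.0645]
grip_width 0.042697223779054265
```

View pics/s2.png

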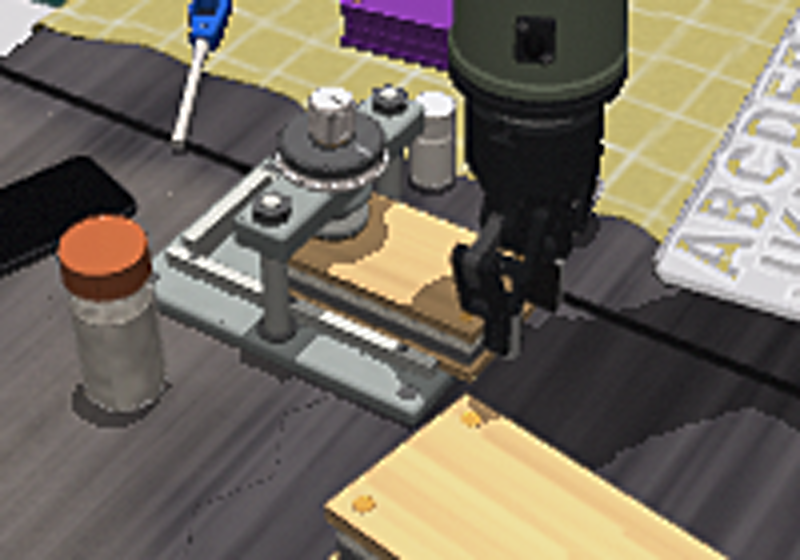

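The mould's front is in contact with both fingers (force −3 N). I keep pushing slowly.

```bash
python3 -m inch '[{"dx":-4,"dy":0,"dz":0,"rx":0,"ry":0,"rz":0,"hand":0},{"dx":-4,"dy":0,"dz":0,"rx":0,"ry":0,"rz":0,"hand":0},{"dx":-4,"dy":0,"dz":0,"rx":0,"ry":0,"rz":0,"hand":0},{"dx":-4,"dy":0,"dz":0,"rx":0,"ry":0,"rz":0,"hand":0},{"dx":-4,"dy":0,"dz":0,"rx":0,"ry":0,"rz":0,"hand":0}]'
python3 -m inch '[{"dx":-4,"dy":0,"dz":0,"rx":0,"ry":0,"rz":0,"hand":0},{"dx":-4,"dy":0,"dz":0,"rx":0,"ry":0,"rz":0,"hand":0},{"dx":-4,"dy":0,"dz":0,"rx":0,"ry":0,"rz":0,"hand":0},{"dx":-3,"dy":0,"dz":0,"rx":0,"ry":0,"rz":0,"hand":0},{"dx":-3,"dy":0,"dz":0,"rx":0,"ry":0,"rz":0,"hand":0}]'
python3 -m inch '[{"dx":-2,"dy":0,"dz":0,"rx":0,"ry":0,"rz":0,"hand":0},{"dx":-2,"dy":0,"dz":0,"rx":0,"ry":0,"rz":0,"hand":0}]'
```

```text
clock: 7.1
position: [0.5035, 0.0959, 0.0313]
tool_rot: [3.142, -0.0, 3.141]
force: [-5.0, -0.3, 3.2]
grip_width: 0.0429
clock: 7.6
position: [0.5215, 0.0958, 0.0313]
tool_rot: [3.142, -0.0, 3.141]
force: [-4.3, -0.2, 3.4]
grip_width: 0.0426
clock: 7.8
position: [0.5254, 0.0958, 0.0313]
tool_rot: [-3.142, -0.0, 3.141]
force: [-4.5, 0.3, 2.4]
grip_width: 0.0427
```

```bash
python3 -m inch '[{"dx":-2,"dy":0,"dz":0,"rx":0,"ry":0,"rz":0,"hand":0},{"dx":-2,"dy":0,"dz":0,"rx":0,"ry":0,"rz":0,"hand":0}]'
python3 -m inch '[{"dx":-2,"dy":0,"dz":0,"rx":0,"ry":0,"rz":0,"hand":0}]'
python3 -m inch '[{"dx":-1,"dy":0,"dz":0,"rx":0,"ry":0,"rz":0,"hand":0}]'
```

```text
clock: 8.0
position: [0.5295, 0.0959, 0.0313]
tool_rot: [3.142, 0.0, 3.141]
force: [-3.2, 0.2, 2.2]
grip_width: 0.0427
clock: 8.1
position: [0.5315, 0.0959, 0.0313]
tool_rot: [3.142, 0.0, 3.141]
force: [-3.7, -0.3, 1.8]
grip_width: 0.0426
clock: 8.2
position: [0.5326, 0.0958, 0.0313]
tool_rot: [3.142, 0.0, 3.141]
force: [-4.0, -0.2, 2.7]
grip_width: 0.0427
```

```bash
python3 -m inch '[{"dx":-1,"dy":0,"dz":0,"rx":0,"ry":0,"rz":0,"hand":0}]'
python3 -m inch '[{"dx":-1,"dy":0,"dz":0,"rx":0,"ry":0,"rz":0,"hand":0}]'
```

```text
clock: 8.3
position: [0.5333, 0.0958, 0.0313]
tool_rot: [-3.142, -0.0, 3.141]
force: [-3.4, 0.1, 2.0]
grip_width: 0.0428
clock: 8.4
position: [0.5343, 0.0959, 0.0313]
tool_rot: [-3.142, -0.0, 3.141]
force: [-8.2, 1.1, 3.7]
grip_width: 0.0428
```

Force is starting to rise near the expected stop position, so I continue in 1 mm steps to confirm.

```bash
python3 -m inch '[{"dx":-1,"dy":0,"dz":0,"rx":0,"ry":0,"rz":0,"hand":0}]'
```

```text
clock: 8.5
position: [0.5343, 0.0958, 0.0312]
tool_rot: [-3.141, -0.002, 3.142]
force: [-16.3, -1.0, 12.9]
grip_width: 0.0425
```

```bash
python3 -m inch '[{"dx":10,"dy":0,"dz":0,"rx":0,"ry":0,"rz":0,"hand":0},{"dx":20,"dy":0,"dz":0,"rx":0,"ry":0,"rz":0,"hand":0},{"dx":0,"dy":-1,"dz":-45,"rx":0,"ry":0,"rz":0,"hand":-0.3},{"dx":0,"dy":0,"dz":-45,"rx":0,"ry":0,"rz":0,"hand":-0.3},{"dx":0,"dy":0,"dz":-45,"rx":0,"ry":0,"rz":0,"hand":-0.3},{"dx":0,"dy":0,"dz":-35,"rx":0,"ry":0,"rz":0,"hand":-0.3},{"dx":0,"dy":0,"dz":0,"rx":0,"ry":0,"rz":0,"hand":-0.3}]'
python3 st.py; python3 - <<'E'
from h import *
for n in("top","scene","wrist"):
    c=cal(n);im,d=bot.grab_frame(n); save(n+"3",im)
    for t,h in(("knob_center",.137),("ring_mark",.122),("stop_face",.03),("mould",.014)):
        for x in bot.tip_of(n,t)[:3]: print(n,t,np.round(x["centre"],1),round(x["score"],2),plane(c,*x["centre"],h).round(4))
    if n=="scene": save("s3c",cv2.resize(im[160:300,180:380],None,fx=4,fy=4,interpolation=cv2.INTER_CUBIC))
    if n=="wrist": print(c)
E
```

```text
clock: 9.2
position: [0.5071, 0.0955, 0.2055]
tool_rot: [3.141, 0.007, 3.141]
force: [2.0, -0.0, -1.1]
grip_width: 0.0554
clock 9.2
qpos [ 0.3911  0.5253 -0.9435  1.8844  0.5116  0.9869  0.7905]
position [0.5071 0.0955 0.2055]
tool_rot [3.1411 0.0069 3.1409]
force [ 2.0178 -0.0247 -1.1136]
moment [ 0.0067 -0.0241  0.0062]
grip_width 0.05543311407337303
top mould [173.  376.6] 0.68 [ 0.6918 -0.1786  0.014 ]
top mould [279.4 230.3] 0.66 [0.374  0.2561 0.014 ]
scene knob_center [188.4 261. ] 0.72 [0.6221 0.0974 0.137 ]
scene ring_mark [195.6 273.4] 0.62 [0.593  0.0888 0.122 ]
scene stop_face [210.4 237.3] 0.66 [0.7038 0.0893 0.03  ]
scene mould [172.3 293.2] 0.83 [ 0.683  -0.1563  0.014 ]
scene mould [314.6 316.9] 0.7 [0.3724 0.266  0.014 ]
scene mould [228.9 263. ] 0.63 [0.6181 0.0992 0.014 ]
wrist knob_center [352.  281.8] 0.66 [0.6191 0.097  0.137 ]
wrist ring_mark [312.1 282.5] 0.81 [0.5904 0.0976 0.122 ]
wrist mould [320.5  77.3] 0.75 [ 0.6832 -0.1673  0.014 ]
wrist mould [277.4 279. ] 0.6 [0.6198 0.0945 0.014 ]
wrist mould [ 62.6 434.2] 0.58 [0.3795 0.2479 0.014 ]
{'vertical_fov': 69.53680854718968, 'cx': 279.3313700072958, 'cy': 210.59829531049854, 'origin': array([0.42665844, 0.09495368, 0.3434979 ]), 'orientation': array([2.82875435e+00, 3.71853306e-04, 1.57104699e+00])}
```

View pics/s3c.png

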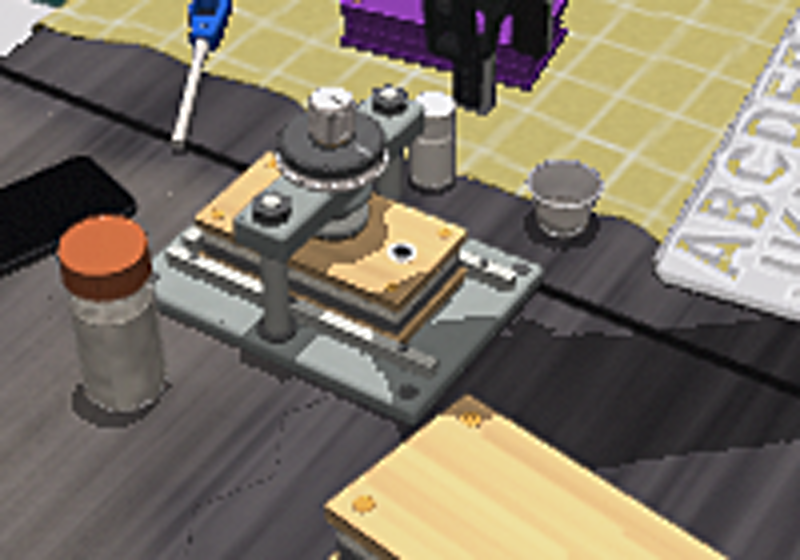

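View pics/wrist3.png

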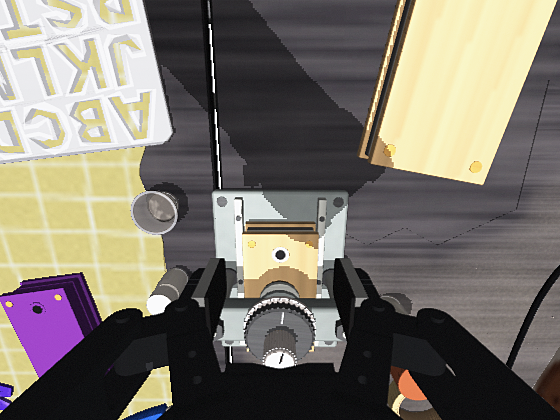

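The mould sits square against the rear stop in the scene crop. The wrist view shows the knob top near (360,280).

```bash
python3 - <<'E'
from h import *
c={'vertical_fov': 69.53680854718968, 'cx': 279.3313700072958, 'cy': 210.59829531049854, 'origin': np.array([0.42665844, 0.09495368, 0.3434979 ]), 'orientation': np.array([2.82875435e+00, 3.71853306e-04, 1.57104699e+00])}
print(plane(c,360,280,.15),plane(c,330,279.5,.122), px(c,(.617,.0948,.15)))
im=cv2.imread("pics/wrist3.png"); cv2.imwrite("pics/w3c.png",cv2.resize(im[290:400,220:340],None,fx=5,fy=5,interpolation=cv2.INTER_CUBIC))
E
```

```text
[0.61488018 0.09546387 0.15      ] [0.60901272 0.09506579 0.122     ] (np.float64(362.11206382328163), np.float64(279.17002551292904))
```

View pics/w3c.png

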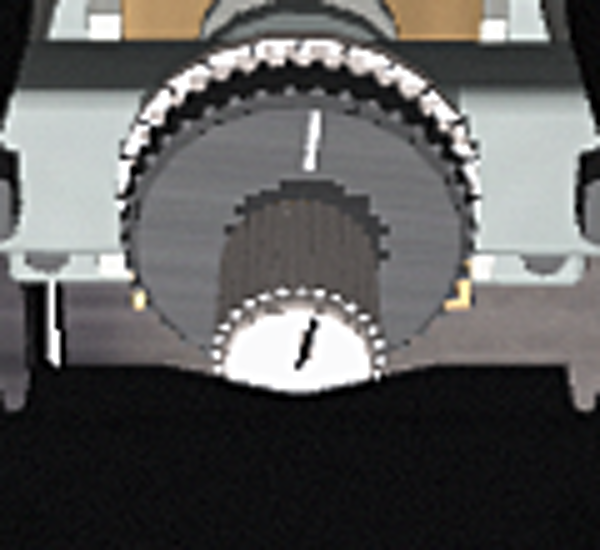

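```bash
python3 -m inch '[{"dx":-37,"dy":-0.5,"dz":0,"rx":0,"ry":0,"rz":0,"hand":-0.3},{"dx":-37,"dy":0,"dz":0,"rx":0,"ry":0,"rz":0,"hand":-0.3},{"dx":-35,"dy":0,"dz":0,"rx":0,"ry":0,"rz":0,"hand":-0.3},{"dx":0,"dy":0,"dz":0,"rx":0,"ry":0,"rz":-0.149,"hand":-0.3},{"dx":0,"dy":0,"dz":0,"rx":0,"ry":0,"rz":-0.149,"hand":-0.3},{"dx":0,"dy":0,"dz":0,"rx":0,"ry":0,"rz":-0.149,"hand":-0.3},{"dx":0,"dy":0,"dz":0,"rx":0,"ry":0,"rz":-0.149,"hand":-0.3},{"dx":0,"dy":0,"dz":0,"rx":0,"ry":0,"rz":-0.149,"hand":-0.3},{"dx":0,"dy":0,"dz":0,"rx":0,"ry":0,"rz":-0.149,"hand":-0.3},{"dx":0,"dy":0,"dz":0,"rx":0,"ry":0,"rz":0,"hand":-0.3}]'; python3 st.py
```

```text
clock: 10.95
position: [0.6143, 0.0942, 0.201]
tool_rot: [3.141, 0.0, -2.245]
force: [1.5, -0.2, -0.0]
grip_width: 0.0556
clock 10.95
qpos [ 0.4082  0.7683 -1.0735  1.6042  0.7111  1.2075  1.6539]
position [0.6143 0.0942 0.201 ]
tool_rot [ 3.1408  0.0001 -2.2452]
force [ 1.4907 -0.1763 -0.0012]
moment [-0.0074  0.0061  0.0038]
grip_width 0.055619910705727964
```

```bash
python3 -m inch '[{"dx":0,"dy":0,"dz":0,"rx":0,"ry":0,"rz":-0.149,"hand":-0.3},{"dx":0,"dy":0,"dz":0,"rx":0,"ry":0,"rz":-0.149,"hand":-0.3},{"dx":0,"dy":0,"dz":0,"rx":0,"ry":0,"rz":-0.149,"hand":-0.3},{"dx":0,"dy":0,"dz":0,"rx":0,"ry":0,"rz":-0.149,"hand":-0.3},{"dx":0,"dy":0,"dz":0,"rx":0,"ry":0,"rz":-0.079,"hand":-0.3},{"dx":-0.8,"dy":-2.2,"dz":0,"rx":0,"ry":0,"rz":0,"hand":-0.3},{"dx":0,"dy":0,"dz":0,"rx":0,"ry":0,"rz":0,"hand":-0.3}]'; python3 st.py
python3 - <<'E'
from h import *
im,d=bot.grab_frame("wrist"); save("w4",im)
E
```

```text
clock: 11.65
position: [0.6167, 0.0952, 0.2012]
tool_rot: [3.142, 0.0, -1.578]
force: [-0.4, -0.3, -0.2]
grip_width: 0.0554
clock 11.65
qpos [ 0.4582  0.8406 -1.206   1.5946  0.8114  1.2853  2.2531]
position [0.6167 0.0952 0.2012]
tool_rot [ 3.1415  0.0002 -1.5783]
force [-0.377  -0.3302 -0.2267]
moment [0.0234 0.0272 0.0242]
grip_width 0.055365501525925696
```

View pics/w4.png

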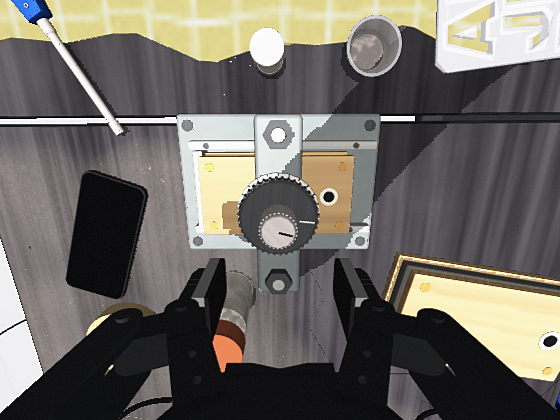

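The knob at (231,279) is centred between the fingers, which sit at cols 207 and 353. I descend next.

```bash
python3 -m inch '[{"dx":0,"dy":0,"dz":30,"rx":0,"ry":0,"rz":0,"hand":-0.3},{"dx":0,"dy":0,"dz":25,"rx":0,"ry":0,"rz":0,"hand":-0.3},{"dx":0,"dy":0,"dz":13,"rx":0,"ry":0,"rz":0,"hand":-0.3},{"dx":0,"dy":0,"dz":5,"rx":0,"ry":0,"rz":0,"hand":-0.3},{"dx":0,"dy":0,"dz":0,"rx":0,"ry":0,"rz":0,"hand":-0.3}]'; python3 st.py
python3 - <<'E'
from h import *
im,d=bot.grab_frame("scene"); save("s5",cv2.resize(im[120:260,200:330],None,fx=4,fy=4,interpolation=cv2.INTER_CUBIC))
E
```

```text
clock: 12.2
position: [0.6165, 0.0953, 0.1285]
tool_rot: [3.141, 0.0, -1.574]
force: [0.3, 0.1, -0.4]
grip_width: 0.0557
clock 12.2
qpos [ 0.4329  0.9187 -1.1457  1.6526  0.8968  1.185   2.2014]
position [0.6165 0.0953 0.1285]
tool_rot [ 3.1414  0.0002 -1.5737]
force [ 0.2947  0.0736 -0.3641]
moment [-0.0534  0.0173 -0.0638]
grip_width 0.05573271496853078
```

View pics/s5.png

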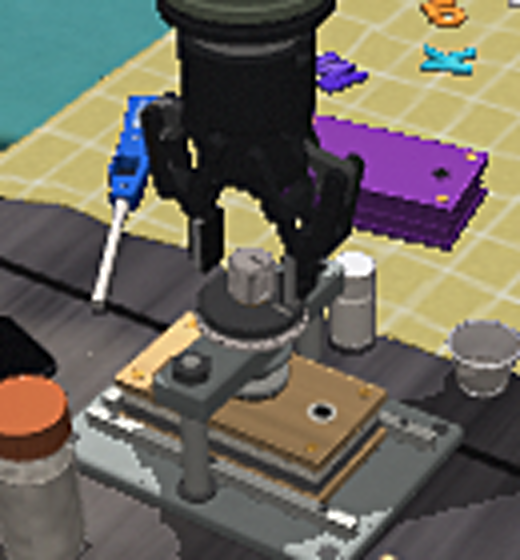

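```bash
cat > t.py <<'E'
from workcell import bot;import numpy as np
s=bot.observe();np.set_printoptions(precision=4,suppress=True)
print('t %.2f yaw %.4f q7 %.4f eff7 %.4f'%(s['clock'],s['tool_rot'][2],s['qpos'][6],s['joint_efforts'][6]),'F',s['force'].round(1),'M',s['moment'].round(3),'w %.4f'%s['grip_width'],'p',s['position'])
E
python3 t.py
H='{"dx":0,"dy":0,"dz":0,"rx":0,"ry":0,"rz":0,"hand":1}'
python3 -m inch '[{"dx":0,"dy":0,"dz":0,"rx":0,"ry":0,"rz":0,"hand":1},{"dx":0,"dy":0,"dz":0,"rx":0,"ry":0,"rz":0,"hand":1},{"dx":0,"dy":0,"dz":0,"rx":0,"ry":0,"rz":0,"hand":1},{"dx":0,"dy":0,"dz":0,"rx":0,"ry":0,"rz":0,"hand":1}]' 60; python3 t.py
```

```text
t 12.25 yaw -1.5735 q7 2.2017 eff7 -0.1080 F [0.3 0.1 0.3] M [-0.009 -0.052 -0.003] w 0.0553 p [0.6167 0.0954 0.1291]
clock: 12.65
position: [0.6177, 0.0953, 0.1296]
tool_rot: [-3.139, 0.001, -1.574]
force: [4.3, -1.7, 7.5]
grip_width: 0.024
t 12.65 yaw -1.5736 q7 2.2020 eff7 -0.0008 F [ 4.3 -1.7  7.5] M [-0.078 -0.931  0.009] w 0.0240 p [0.6177 0.0953 0.1296]
```

```bash

python3 -m inch '[{"dx":0,"dy":-1,"dz":-1,"rx":0,"ry":0,"rz":0,"hand":1},{"dx":0,"dy":0,"dz":0,"rx":0,"ry":0,"rz":0,"hand":1}]' 60; python3 t.py
python3 - <<'E'
from h import *
im,d=bot.grab_frame("scene"); save("s6",cv2.resize(im[150:230,210:310],None,fx=6,fy=6,interpolation=cv2.INTER_CUBIC))
E
```

```text
clock: 12.85
position: [0.6178, 0.0952, 0.1297]
tool_rot: [-3.141, 0.0, -1.573]
force: [2.1, 0.6, 2.1]
grip_width: 0.0237
t 12.85 yaw -1.5731 q7 2.2043 eff7 0.0651 F [2.1 0.6 2.1] M [ 0.097 -0.31   0.045] w 0.0237 p [0.6178 0.0952 0.1297]
```

View pics/s6.png

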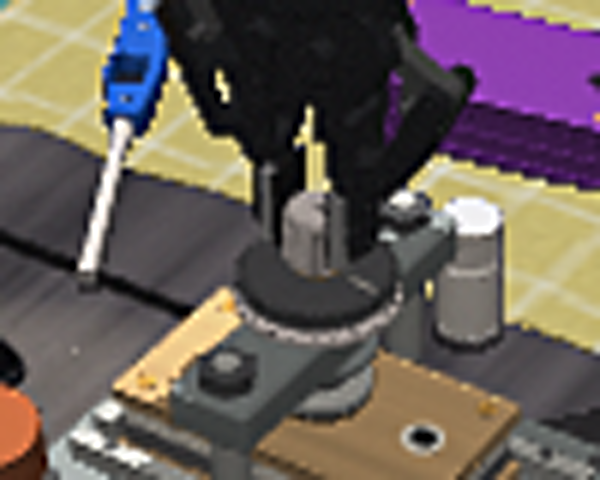

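```bash

python3 -m inch '[{"dx":0,"dy":0,"dz":0,"rx":0,"ry":0,"rz":0.04,"hand":1}]' >/dev/null; python3 t.py
python3 -m inch '[{"dx":0,"dy":0,"dz":0,"rx":0,"ry":0,"rz":0.04,"hand":1}]' >/dev/null; python3 t.py
python3 -m inch '[{"dx":0,"dy":0,"dz":0,"rx":0,"ry":0,"rz":0.04,"hand":1}]' >/dev/null; python3 t.py
python3 -m inch '[{"dx":0,"dy":0,"dz":0,"rx":0,"ry":0,"rz":0.04,"hand":1}]' >/dev/null; python3 t.py
python3 -m inch '[{"dx":0,"dy":0,"dz":0,"rx":0,"ry":0,"rz":0.04,"hand":1}]' >/dev/null; python3 t.py
python3 -m inch '[{"dx":0,"dy":0,"dz":0,"rx":0,"ry":0,"rz":0.04,"hand":1}]' >/dev/null; python3 t.py
```

```text
t 13.00 yaw -1.6129 q7 2.1676 eff7 2.0431 F [2.4 0.7 3.3] M [ 0.011 -0.415  0.241] w 0.0239 p [0.6178 0.0953 0.1297]
t 13.10 yaw -1.6544 q7 2.1297 eff7 1.1536 F [2.2 1.2 2.5] M [ 0.068 -0.467  0.208] w 0.0236 p [0.6178 0.0952 0.1297]
t 13.20 yaw -1.6944 q7 2.0931 eff7 1.0464 F [2.7 0.3 2.2] M [ 0.095 -0.521  0.217] w 0.0237 p [0.6178 0.0952 0.1297]
t 13.30 yaw -1.7344 q7 2.0565 eff7 1.0387 F [ 1.8 -0.2  1.9] M [ 0.034 -0.481  0.162] w 0.0238 p [0.6178 0.0953 0.1297]
t 13.40 yaw -1.7744 q7 2.0200 eff7 1.0369 F [2.7 0.7 2. ] M [ 0.052 -0.547  0.182] w 0.0235 p [0.6178 0.0952 0.1297]
t 13.50 yaw -1.8144 q7 1.9836 eff7 1.0354 F [3.6 0.4 2. ] M [ 0.013 -0.552  0.082] w 0.0239 p [0.6178 0.0953 0.1297]
```

```bash

python3 -m inch '[{"dx":0,"dy":0,"dz":0,"rx":0,"ry":0,"rz":0.04,"hand":1},{"dx":0,"dy":0,"dz":0,"rx":0,"ry":0,"rz":0.04,"hand":1}]' >/dev/null; python3 t.py
python3 -m inch '[{"dx":0,"dy":0,"dz":0,"rx":0,"ry":0,"rz":0.04,"hand":1},{"dx":0,"dy":0,"dz":0,"rx":0,"ry":0,"rz":0.04,"hand":1}]' >/dev/null; python3 t.py
python3 -m inch '[{"dx":0,"dy":0,"dz":0,"rx":0,"ry":0,"rz":0.04,"hand":1},{"dx":0,"dy":0,"dz":0,"rx":0,"ry":0,"rz":0.04,"hand":1}]' >/dev/null; python3 t.py
python3 -m inch '[{"dx":0,"dy":0,"dz":0,"rx":0,"ry":0,"rz":0.04,"hand":1},{"dx":0,"dy":0,"dz":0,"rx":0,"ry":0,"rz":0.04,"hand":1}]' >/dev/null; python3 t.py
python3 -m inch '[{"dx":0,"dy":0,"dz":0,"rx":0,"ry":0,"rz":0.04,"hand":1},{"dx":0,"dy":0,"dz":0,"rx":0,"ry":0,"rz":0.04,"hand":1}]' >/dev/null; python3 t.py
python3 - <<'E'
from h import *
im,d=bot.grab_frame("scene"); save("s7",cv2.resize(im[150:230,210:310],None,fx=6,fy=6,interpolation=cv2.INTER_CUBIC))
E
```

```text
t 13.70 yaw -1.8945 q7 1.9108 eff7 1.0326 F [ 3.5 -0.5  2.3] M [ 0.105 -0.601  0.158] w 0.0237 p [0.6179 0.0952 0.1297]
t 13.90 yaw -1.9745 q7 1.8382 eff7 1.0299 F [ 3.2 -0.4  1.1] M [ 0.067 -0.643  0.125] w 0.0236 p [0.6179 0.0952 0.1297]
t 14.10 yaw -2.0545 q7 1.7658 eff7 1.0272 F [ 3.1 -0.1  2.4] M [ 0.093 -0.746  0.132] w 0.0239 p [0.6179 0.0952 0.1297]
t 14.30 yaw -2.1345 q7 1.6936 eff7 1.0243 F [4.6 0.7 2. ] M [ 0.111 -0.724  0.143] w 0.0238 p [0.618  0.0952 0.1297]
t 14.50 yaw -2.2145 q7 1.6215 eff7 1.0216 F [3.4 0.2 1.9] M [ 0.087 -0.813  0.184] w 0.0237 p [0.618  0.0952 0.1297]
```

View pics/s7.png

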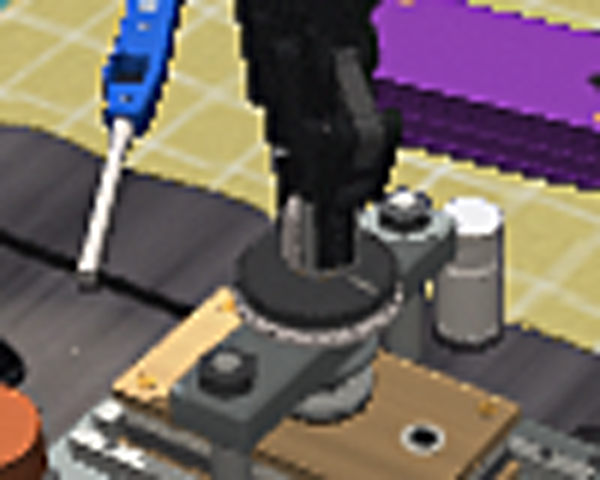

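The ring mark is unmoved at (365,287). The joint-7 effort baseline is smooth, drifting −0.0028 per 0.08 rad. I keep turning.

```bash

python3 -m inch '[{"dx":0,"dy":0,"dz":0,"rx":0,"ry":0,"rz":0.04,"hand":1}]' >/dev/null; python3 t.py
python3 -m inch '[{"dx":0,"dy":0,"dz":0,"rx":0,"ry":0,"rz":0.04,"hand":1},{"dx":0,"dy":0,"dz":0,"rx":0,"ry":0,"rz":0.04,"hand":1}]' >/dev/null; python3 t.py
python3 -m inch '[{"dx":0,"dy":0,"dz":0,"rx":0,"ry":0,"rz":0.04,"hand":1},{"dx":0,"dy":0,"dz":0,"rx":0,"ry":0,"rz":0.04,"hand":1}]' >/dev/null; python3 t.py
python3 -m inch '[{"dx":0,"dy":0,"dz":0,"rx":0,"ry":0,"rz":0.04,"hand":1},{"dx":0,"dy":0,"dz":0,"rx":0,"ry":0,"rz":0.04,"hand":1}]' >/dev/null; python3 t.py
python3 -m inch '[{"dx":0,"dy":0,"dz":0,"rx":0,"ry":0,"rz":0.04,"hand":1},{"dx":0,"dy":0,"dz":0,"rx":0,"ry":0,"rz":0.04,"hand":1}]' >/dev/null; python3 t.py
python3 -m inch '[{"dx":0,"dy":0,"dz":0,"rx":0,"ry":0,"rz":0.04,"hand":1},{"dx":0,"dy":0,"dz":0,"rx":0,"ry":0,"rz":0.04,"hand":1}]' >/dev/null; python3 t.py
```

```text
t 14.65 yaw -2.2526 q7 1.5873 eff7 1.5583 F [ 4.1 -0.6  2.9] M [ 0.007 -0.891  0.127] w 0.0240 p [0.618  0.0952 0.1297]
t 14.85 yaw -2.3336 q7 1.5145 eff7 1.0221 F [ 4.6 -0.4  2.1] M [ 0.06  -0.891  0.18 ] w 0.0240 p [0.618  0.0952 0.1297]
t 15.05 yaw -2.4138 q7 1.4428 eff7 1.0147 F [5.2 0.  2.3] M [ 0.032 -0.89   0.15 ] w 0.0236 p [0.6181 0.0951 0.1297]
t 15.25 yaw -2.4937 q7 1.3713 eff7 1.0120 F [ 4.7 -1.   1.9] M [ 0.019 -1.003  0.182] w 0.0237 p [0.618  0.0952 0.1297]
t 15.45 yaw -2.5737 q7 1.2999 eff7 1.0095 F [ 5.7 -0.8  0.6] M [ 0.003 -1.01   0.171] w 0.0240 p [0.6181 0.0951 0.1297]
t 15.65 yaw -2.6537 q7 1.2288 eff7 1.0069 F [ 5.2 -1.7  1.9] M [-0.075 -1.067  0.225] w 0.0236 p [0.6181 0.0951 0.1297]
```

```bash

python3 -m inch '[{"dx":0,"dy":0,"dz":0,"rx":0,"ry":0,"rz":0.04,"hand":1},{"dx":0,"dy":0,"dz":0,"rx":0,"ry":0,"rz":0.04,"hand":1}]' >/dev/null; python3 t.py
python3 -m inch '[{"dx":0,"dy":0,"dz":0,"rx":0,"ry":0,"rz":0.04,"hand":1},{"dx":0,"dy":0,"dz":0,"rx":0,"ry":0,"rz":0.04,"hand":1}]' >/dev/null; python3 t.py
python3 -m inch '[{"dx":0,"dy":0,"dz":0,"rx":0,"ry":0,"rz":0.04,"hand":1},{"dx":0,"dy":0,"dz":0,"rx":0,"ry":0,"rz":0.04,"hand":1}]' >/dev/null; python3 t.py
python3 -m inch '[{"dx":0,"dy":0,"dz":0,"rx":0,"ry":0,"rz":0.04,"hand":1},{"dx":0,"dy":0,"dz":0,"rx":0,"ry":0,"rz":0.04,"hand":1}]' >/dev/null; python3 t.py
```

```text
t 15.85 yaw -2.7337 q7 1.1577 eff7 1.0042 F [ 5.6 -0.9  2.7] M [-0.051 -1.05   0.177] w 0.0241 p [0.6181 0.0951 0.1297]
t 16.05 yaw -2.8138 q7 1.0868 eff7 1.0017 F [ 5.9 -0.6  1.5] M [-0.096 -1.138  0.178] w 0.0239 p [0.6181 0.0951 0.1297]
t 16.25 yaw -2.8937 q7 1.0161 eff7 0.9993 F [ 4.9 -0.4  1.7] M [-0.154 -1.118  0.154] w 0.0236 p [0.6181 0.095  0.1297]
t 16.45 yaw -2.9739 q7 0.9456 eff7 0.9969 F [ 4.9 -0.4  1.9] M [-0.162 -1.098  0.164] w 0.0236 p [0.6182 0.095  0.1297]
```

```bash

python3 -m inch '[{"dx":0,"dy":0,"dz":0,"rx":0,"ry":0,"rz":0.04,"hand":1},{"dx":0,"dy":0,"dz":0,"rx":0,"ry":0,"rz":0.04,"hand":1}]' >/dev/null; python3 t.py
python3 -m inch '[{"dx":0,"dy":0,"dz":0,"rx":0,"ry":0,"rz":0.04,"hand":1},{"dx":0,"dy":0,"dz":0,"rx":0,"ry":0,"rz":0.04,"hand":1}]' >/dev/null; python3 t.py
```

```text
t 16.65 yaw -3.0537 q7 0.8752 eff7 0.9945 F [ 4.8 -1.6  1.5] M [-0.153 -1.207  0.18 ] w 0.0242 p [0.6182 0.095  0.1297]
t 16.85 yaw -3.1338 q7 0.8049 eff7 0.9918 F [ 5.6 -0.8  2.4] M [-0.279 -1.13   0.129] w 0.0239 p [0.6182 0.0949 0.1297]
```

```bash

python3 -m inch '[{"dx":0,"dy":0,"dz":0,"rx":0,"ry":0,"rz":0.04,"hand":1},{"dx":0,"dy":0,"dz":0,"rx":0,"ry":0,"rz":0.04,"hand":1}]' >/dev/null; python3 t.py
python3 -m inch '[{"dx":0,"dy":0,"dz":0,"rx":0,"ry":0,"rz":0.04,"hand":1},{"dx":0,"dy":0,"dz":0,"rx":0,"ry":0,"rz":0.04,"hand":1}]' >/dev/null; python3 t.py
python3 -m inch '[{"dx":0,"dy":0,"dz":0,"rx":0,"ry":0,"rz":0.04,"hand":1},{"dx":0,"dy":0,"dz":0,"rx":0,"ry":0,"rz":0.04,"hand":1}]' >/dev/null; python3 t.py
```

```text
t 17.05 yaw 3.0694 q7 0.7348 eff7 0.9901 F [ 5.8 -0.7  2. ] M [-0.22  -1.175  0.176] w 0.0237 p [0.6182 0.0949 0.1297]
t 17.25 yaw 2.9892 q7 0.6648 eff7 0.9863 F [ 5.5 -2.2  2. ] M [-0.275 -1.154  0.236] w 0.0237 p [0.6182 0.0948 0.1297]
t 17.45 yaw 2.9093 q7 0.5949 eff7 0.9847 F [ 5.  -1.3  1.6] M [-0.286 -1.137  0.152] w 0.0238 p [0.6182 0.0949 0.1297]
```

```bash

python3 -m inch '[{"dx":0,"dy":0,"dz":0,"rx":0,"ry":0,"rz":0.04,"hand":1},{"dx":0,"dy":0,"dz":0,"rx":0,"ry":0,"rz":0.04,"hand":1}]' >/dev/null; python3 t.py
python3 -m inch '[{"dx":0,"dy":0,"dz":0,"rx":0,"ry":0,"rz":0.04,"hand":1},{"dx":0,"dy":0,"dz":0,"rx":0,"ry":0,"rz":0.04,"hand":1}]' >/dev/null; python3 t.py
```

```text
t 17.65 yaw 2.8293 q7 0.5253 eff7 0.9831 F [ 5.3 -2.3  2. ] M [-0.371 -1.197  0.151] w 0.0242 p [0.6182 0.0948 0.1297]
t 17.85 yaw 2.7493 q7 0.4558 eff7 0.9809 F [ 5.4 -2.4  1.1] M [-0.309 -1.178  0.201] w 0.0237 p [0.6182 0.0948 0.1297]
```

```bash

python3 -m inch '[{"dx":0,"dy":0,"dz":0,"rx":0,"ry":0,"rz":0.04,"hand":1},{"dx":0,"dy":0,"dz":0,"rx":0,"ry":0,"rz":0.04,"hand":1}]' >/dev/null; python3 t.py
python3 -m inch '[{"dx":0,"dy":0,"dz":0,"rx":0,"ry":0,"rz":0.04,"hand":1},{"dx":0,"dy":0,"dz":0,"rx":0,"ry":0,"rz":0.04,"hand":1}]' >/dev/null; python3 t.py
python3 -m inch '[{"dx":0,"dy":0,"dz":0,"rx":0,"ry":0,"rz":0.04,"hand":1},{"dx":0,"dy":0,"dz":0,"rx":0,"ry":0,"rz":0.04,"hand":1}]' >/dev/null; python3 t.py
python3 - <<'E'
from h import *
im,d=bot.grab_frame("scene"); save("s8",cv2.resize(im[150:230,210:310],None,fx=6,fy=6,interpolation=cv2.INTER_CUBIC))
E
```

```text
t 18.05 yaw 2.6692 q7 0.3863 eff7 0.9776 F [ 5.7 -3.   1.7] M [-0.392 -1.167  0.176] w 0.0238 p [0.6182 0.0947 0.1297]
t 18.25 yaw 2.5893 q7 0.3171 eff7 0.9756 F [ 4.7 -2.4  2.4] M [-0.453 -1.099  0.197] w 0.0238 p [0.6182 0.0947 0.1297]
t 18.45 yaw 2.5093 q7 0.2479 eff7 0.9736 F [ 5.8 -3.3  1.8] M [-0.49  -1.059  0.219] w 0.0235 p [0.6181 0.0947 0.1297]
```

View pics/s8.png

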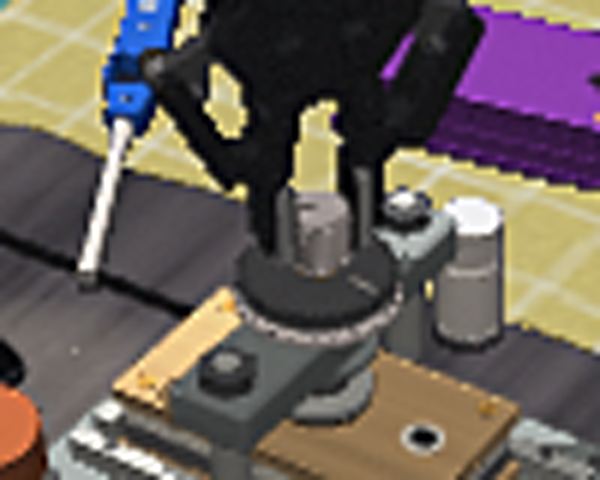

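The ring mark is still at (365,287) and the pad is visibly lower, so the knob is turning.

```bash

python3 -m inch '[{"dx":0,"dy":0,"dz":0,"rx":0,"ry":0,"rz":0.04,"hand":1},{"dx":0,"dy":0,"dz":0,"rx":0,"ry":0,"rz":0.04,"hand":1}]' >/dev/null; python3 t.py
python3 -m inch '[{"dx":0,"dy":0,"dz":0,"rx":0,"ry":0,"rz":0.04,"hand":1},{"dx":0,"dy":0,"dz":0,"rx":0,"ry":0,"rz":0.04,"hand":1}]' >/dev/null; python3 t.py
python3 -m inch '[{"dx":0,"dy":0,"dz":0,"rx":0,"ry":0,"rz":0.04,"hand":1},{"dx":0,"dy":0,"dz":0,"rx":0,"ry":0,"rz":0.04,"hand":1}]' >/dev/null; python3 t.py
```

```text
t 18.70 yaw 2.4293 q7 0.1790 eff7 1.0526 F [ 4.9 -1.9  2.7] M [-0.519 -1.144  0.133] w 0.0234 p [0.6181 0.0947 0.1297]
t 18.90 yaw 2.3493 q7 0.1100 eff7 0.9698 F [ 4.4 -2.7  1.6] M [-0.527 -1.071  0.224] w 0.0237 p [0.6181 0.0947 0.1297]
t 19.10 yaw 2.2693 q7 0.0413 eff7 0.9675 F [ 4.3 -2.5  2.5] M [-0.591 -1.037  0.113] w 0.0238 p [0.6181 0.0947 0.1297]
```

```bash

python3 -m inch '[{"dx":0,"dy":0,"dz":0,"rx":0,"ry":0,"rz":0.04,"hand":1},{"dx":0,"dy":0,"dz":0,"rx":0,"ry":0,"rz":0.04,"hand":1}]' >/dev/null; python3 t.py
python3 -m inch '[{"dx":0,"dy":0,"dz":0,"rx":0,"ry":0,"rz":0.04,"hand":1},{"dx":0,"dy":0,"dz":0,"rx":0,"ry":0,"rz":0.04,"hand":1}]' >/dev/null; python3 t.py
```

```text
t 19.30 yaw 2.1893 q7 -0.0273 eff7 0.9656 F [ 4.8 -2.9  2.1] M [-0.566 -1.018  0.14 ] w 0.0236 p [0.6181 0.0947 0.1297]
t 19.50 yaw 2.1092 q7 -0.0958 eff7 0.9637 F [ 5.1 -3.6  2.8] M [-0.674 -0.967  0.184] w 0.0236 p [0.6181 0.0946 0.1297]
```

```bash

python3 -m inch '[{"dx":0,"dy":0,"dz":0,"rx":0,"ry":0,"rz":0.04,"hand":1},{"dx":0,"dy":0,"dz":0,"rx":0,"ry":0,"rz":0.04,"hand":1}]' >/dev/null; python3 t.py
python3 -m inch '[{"dx":0,"dy":0,"dz":0,"rx":0,"ry":0,"rz":0.04,"hand":1},{"dx":0,"dy":0,"dz":0,"rx":0,"ry":0,"rz":0.04,"hand":1}]' >/dev/null; python3 t.py
python3 -m inch '[{"dx":0,"dy":0,"dz":0,"rx":0,"ry":0,"rz":0.04,"hand":1},{"dx":0,"dy":0,"dz":0,"rx":0,"ry":0,"rz":0.04,"hand":1}]' >/dev/null; python3 t.py
python3 -m inch '[{"dx":0,"dy":0,"dz":0,"rx":0,"ry":0,"rz":0.04,"hand":1},{"dx":0,"dy":0,"dz":0,"rx":0,"ry":0,"rz":0.04,"hand":1}]' >/dev/null; python3 t.py
python3 -m inch '[{"dx":0,"dy":0,"dz":0,"rx":0,"ry":0,"rz":0.04,"hand":1},{"dx":0,"dy":0,"dz":0,"rx":0,"ry":0,"rz":0.04,"hand":1}]' >/dev/null; python3 t.py
```

```text
t 19.70 yaw 2.0292 q7 -0.1642 eff7 0.9619 F [ 4.2 -3.2  2.9] M [-0.694 -0.982  0.165] w 0.0235 p [0.6181 0.0946 0.1297]
t 19.90 yaw 1.9492 q7 -0.2325 eff7 0.9601 F [ 4.5 -3.6  2.6] M [-0.671 -1.017  0.197] w 0.0236 p [0.618  0.0946 0.1297]
t 20.10 yaw 1.8692 q7 -0.3006 eff7 0.9541 F [ 2.9 -3.5  3. ] M [-0.707 -0.885  0.175] w 0.0237 p [0.618  0.0946 0.1297]
t 20.30 yaw 1.7892 q7 -0.3686 eff7 0.9423 F [ 3.1 -3.9  3.7] M [-0.812 -0.764  0.183] w 0.0238 p [0.618  0.0945 0.1297]
t 20.50 yaw 1.7092 q7 -0.4365 eff7 0.9302 F [ 2.7 -3.3  5. ] M [-0.857 -0.688  0.208] w 0.0237 p [0.618  0.0945 0.1297]
```

```bash

python3 -m inch '[{"dx":0,"dy":0,"dz":0,"rx":0,"ry":0,"rz":0.04,"hand":1}]' >/dev/null; python3 t.py
python3 -m inch '[{"dx":0,"dy":0,"dz":0,"rx":0,"ry":0,"rz":0.04,"hand":1}]' >/dev/null; python3 t.py
python3 -m inch '[{"dx":0,"dy":0,"dz":0,"rx":0,"ry":0,"rz":0.04,"hand":1}]' >/dev/null; python3 t.py
python3 -m inch '[{"dx":0,"dy":0,"dz":0,"rx":0,"ry":0,"rz":0.04,"hand":1}]' >/dev/null; python3 t.py
```

```text
t 20.60 yaw 1.6693 q7 -0.4704 eff7 0.9242 F [ 2.7 -3.8  4.8] M [-0.918 -0.658  0.221] w 0.0237 p [0.6179 0.0945 0.1297]
t 20.70 yaw 1.6292 q7 -0.5043 eff7 0.9181 F [ 1.8 -3.9  5.3] M [-0.818 -0.631  0.202] w 0.0240 p [0.6179 0.0945 0.1297]
t 20.80 yaw 1.5893 q7 -0.5382 eff7 0.9122 F [ 2.2 -4.2  4.9] M [-0.854 -0.572  0.216] w 0.0239 p [0.6179 0.0945 0.1298]
t 20.90 yaw 1.5493 q7 -0.5720 eff7 0.9061 F [ 2.7 -4.3  4.7] M [-0.878 -0.563  0.145] w 0.0237 p [0.6179 0.0945 0.1298]
```

```bash

python3 -m inch '[{"dx":0,"dy":0,"dz":0,"rx":0,"ry":0,"rz":0.04,"hand":1}]' >/dev/null; python3 t.py
python3 -m inch '[{"dx":0,"dy":0,"dz":0,"rx":0,"ry":0,"rz":0.04,"hand":1}]' >/dev/null; python3 t.py
python3 -m inch '[{"dx":0,"dy":0,"dz":0,"rx":0,"ry":0,"rz":0.04,"hand":1}]' >/dev/null; python3 t.py
python3 -m inch '[{"dx":0,"dy":0,"dz":0,"rx":0,"ry":0,"rz":0.04,"hand":1}]' >/dev/null; python3 t.py
python3 -m inch '[{"dx":0,"dy":0,"dz":0,"rx":0,"ry":0,"rz":0.04,"hand":1}]' >/dev/null; python3 t.py
python3 -m inch '[{"dx":0,"dy":0,"dz":0,"rx":0,"ry":0,"rz":0.04,"hand":1}]' >/dev/null; python3 t.py
```

```text
t 21.00 yaw 1.5093 q7 -0.6058 eff7 0.9002 F [ 2.1 -3.7  6.3] M [-0.894 -0.517  0.183] w 0.0235 p [0.6179 0.0946 0.1298]
t 21.10 yaw 1.4692 q7 -0.6396 eff7 0.8943 F [ 2.6 -3.6  5.9] M [-0.901 -0.445  0.197] w 0.0237 p [0.6179 0.0945 0.1298]
t 21.20 yaw 1.4293 q7 -0.6733 eff7 0.8881 F [ 0.8 -4.   6.7] M [-0.916 -0.416  0.255] w 0.0238 p [0.6179 0.0945 0.1298]
t 21.30 yaw 1.3894 q7 -0.7070 eff7 0.8820 F [ 0.8 -4.2  6.6] M [-0.937 -0.352  0.237] w 0.0238 p [0.6179 0.0945 0.1299]
t 21.40 yaw 1.3493 q7 -0.7407 eff7 0.8760 F [ 1.6 -3.9  7.5] M [-0.912 -0.291  0.2  ] w 0.0233 p [0.6179 0.0945 0.1299]
t 21.50 yaw 1.3093 q7 -0.7744 eff7 0.8699 F [ 0.6 -4.1  8.1] M [-0.952 -0.274  0.265] w 0.0238 p [0.6179 0.0945 0.1299]
```

```bash

python3 -m inch '[{"dx":0,"dy":0,"dz":0,"rx":0,"ry":0,"rz":0.04,"hand":1}]' >/dev/null; python3 t.py
python3 -m inch '[{"dx":0,"dy":0,"dz":0,"rx":0,"ry":0,"rz":0.04,"hand":1}]' >/dev/null; python3 t.py
python3 -m inch '[{"dx":0,"dy":0,"dz":0,"rx":0,"ry":0,"rz":0.04,"hand":1}]' >/dev/null; python3 t.py
python3 -m inch '[{"dx":0,"dy":0,"dz":0,"rx":0,"ry":0,"rz":0,"hand":1},{"dx":0,"dy":0,"dz":0,"rx":0,"ry":0,"rz":0,"hand":1}]' >/dev/null; python3 t.py
python3 - <<'E'
from h import *
im,d=bot.grab_frame("scene"); save("s9",cv2.resize(im[150:230,210:310],None,fx=6,fy=6,interpolation=cv2.INTER_CUBIC))
E
```

```text
t 21.60 yaw 1.2694 q7 -0.8080 eff7 0.8640 F [ 0.9 -3.8  7.7] M [-0.971 -0.205  0.212] w 0.0234 p [0.6178 0.0945 0.1299]
t 21.70 yaw 1.2293 q7 -0.8416 eff7 0.8585 F [ 0.4 -3.9  8.4] M [-0.961 -0.242  0.251] w 0.0237 p [0.6178 0.0945 0.1299]
t 21.80 yaw 1.1894 q7 -0.8752 eff7 0.8524 F [-0.1 -4.1  9.4] M [-0.991 -0.153  0.218] w 0.0237 p [0.6178 0.0946 0.1299]
t 22.00 yaw 1.1908 q7 -0.8740 eff7 -0.2239 F [ 0.7 -4.8  8.9] M [-0.964 -0.198  0.114] w 0.0239 p [0.6178 0.0945 0.1299]
```

View pics/s9.png

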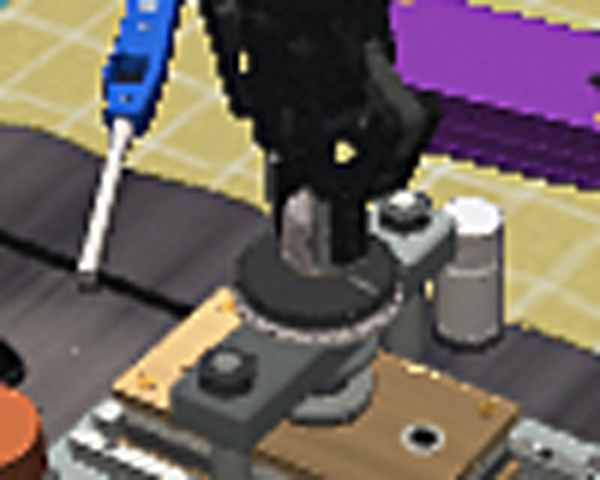

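Torque is about 0.09 N m above free drag (pad ≈ 65 N) and the ring mark is unmoved. I release now.

```bash

python3 -m inch '[{"dx":0,"dy":0,"dz":0,"rx":0,"ry":0,"rz":0,"hand":-0.3},{"dx":0,"dy":0,"dz":0,"rx":0,"ry":0,"rz":0,"hand":-0.3},{"dx":0,"dy":0,"dz":0,"rx":0,"ry":0,"rz":0,"hand":-0.3},{"dx":0,"dy":0,"dz":0,"rx":0,"ry":0,"rz":0,"hand":-0.3},{"dx":0,"dy":0,"dz":-5,"rx":0,"ry":0,"rz":0,"hand":-0.3},{"dx":0,"dy":0,"dz":-20,"rx":0,"ry":0,"rz":0,"hand":-0.3},{"dx":0,"dy":0,"dz":-40,"rx":0,"ry":0,"rz":0,"hand":-0.3},{"dx":0,"dy":0,"dz":-45,"rx":0,"ry":0,"rz":0,"hand":-0.3},{"dx":0,"dy":0,"dz":-45,"rx":0,"ry":0,"rz":0,"hand":-0.3},{"dx":0,"dy":0,"dz":0,"rx":0,"ry":0,"rz":0,"hand":-0.3}]'; python3 t.py
python3 - <<'E'
from h import *
im,d=bot.grab_frame("scene"); save("s10",cv2.resize(im[150:290,180:360],None,fx=4.4,fy=4.2,interpolation=cv2.INTER_CUBIC))
c=cal("scene")
for t,h in(("ring_mark",.122),("vial",0),("cup",0),("flakes",0),("mould",.014)):
    print(t,[(plane(c,*x["centre"],h).round(4),round(x["score"],2)) for x in bot.tip_of("scene",t)][:3])
im,d=bot.grab_frame("wrist"); save("w10",im)
E
```

```text
clock: 23.05
position: [0.6194, 0.096, 0.2908]
tool_rot: [3.134, -0.005, 1.19]
force: [-0.1, 1.1, -0.1]
grip_width: 0.0553
t 23.05 yaw 1.1903 q7 -0.8030 eff7 0.5133 F [-0.1  1.1 -0.1] M [-0.016 -0.062 -0.008] w 0.0553 p [0.6194 0.096  0.2908]
ring_mark [(array([0.5914, 0.0859, 0.122 ]), 0.76)]
vial [(array([ 0.6244, -0.0275,  0.    ]), 0.63), (array([0.6639, 0.0334, 0.    ]), 0.3)]
cup [(array([ 0.5233, -0.0303, -0.    ]), 0.71), (array([ 0.684 , -0.0467,  0.    ]), 0.54)]
flakes [(array([0.6819, 0.2258, 0.    ]), 0.72)]
mould [(array([ 0.6768, -0.147 ,  0.014 ]), 0.97), (array([0.3764, 0.2647, 0.014 ]), 0.75), (array([0.6141, 0.099 , 0.014 ]), 0.72)]
```

View pics/s10.png

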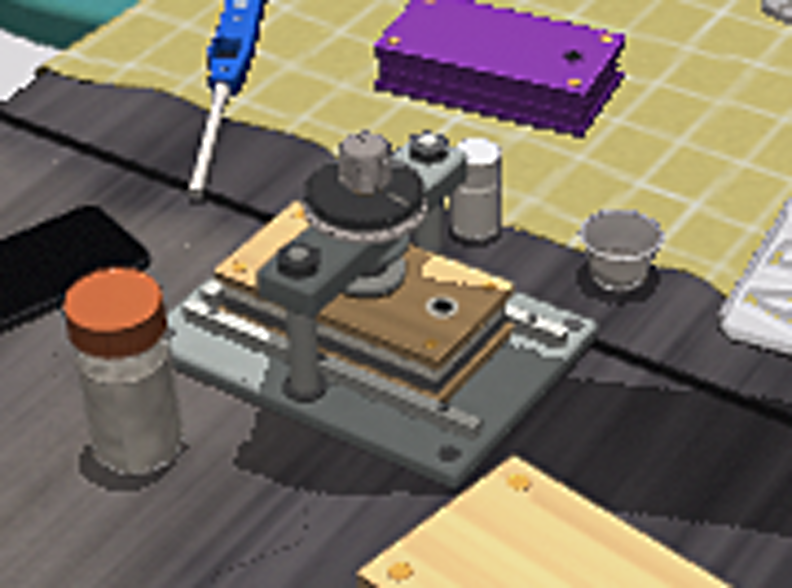

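View pics/w10.png

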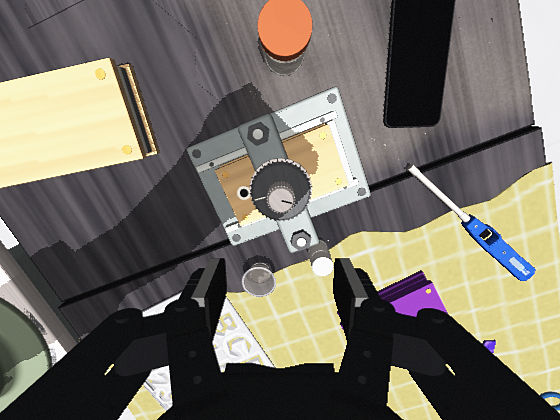

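```bash
python3 -c "
from workcell import bot
print(bot.job_done())"
```

```text
the job is handed in; nothing more can be done
None
```

The mould is against the rear stop, the knob is turned snug and released, and the job was handed in at about 23 s of the 69 s allowed.

- **Mould:** I used the small plywood mould in the press, not the larger plywood one or the purple one. I pushed it about 50 mm straight back with two fingers. At the stop the force jumped from 4 N to 16 N with no further movement, at the position I expected. The scene picture afterwards shows it square between the guides.
- **Knob:** I turned it clockwise 3.52 rad in a single grasp. The pad began to bear at about 2.8 rad.
- **Clamping force:** I stopped at about 0.09 N m above the free drag by joint-7 effort, or roughly 65 N on the pad, mid-range. The effort moved in the opposite direction to what I expected. Its slope matched the stated 9 N per 0.1 rad, though, and the noisier wrist moment rose by a similar 0.06–0.07 N m.
- **Slip:** The knob's line kept the same angle to the gripper from before the grasp to after it, so the knob did not slip in the fingers.
- **Ring and surroundings:** The ring's white line did not move in the scene pictures taken during the turning. The vial, cup and jar read within about 14 mm of their first positions, and the pictures show them standing undisturbed.

After letting go I did not measure the torque again. The fingers were carrying about 7 N of upward load from the knob just before release, so the final pad force may be slightly below 65 N. The robot ended clear of everything, about 14 cm above the knob.

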